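Kit the grommet, then turn the tube lug end for end over it

TASK

Put the orange grommet flat into the round pocket of the blue kitting tray; then take the chrome tube lug from its yellow stand, turn it end for end and lay it centred in the tray's two saddles over the grommet, with its copper nut end towards the tray's black lug casing. Do not strike the rack of upright rods, and lay the tube down rather than dropping it.

Things in the scene. Friction and masses are not known exactly. Their poses are not given: they have to be found in the camera images.
- tube_mid (a point): Centre of the loose chrome tube lug, on its axis half-way along: a straight round tube 220 mm long, 14 mm in diameter, about 0.15 kg, lying level; its centre of mass is a few mm towards the nut end. x axis points along the tube towards the copper nut end. It starts on the yellow stand with its axis 40 mm above the cart top.
- nut_end (a point): Centre of the tube's copper end face, 110 mm from its centre along its x axis. The last 20 mm of the tube at this end is a copper-plated swivel nut, 20 mm in diameter; the other end is plain chrome.
- grommet_mid (a point): Centre of the orange rubber grommet, a loose ring 36 mm in outer diameter, 14 mm bore, 22 mm high, standing flat on the cart top (centre 11 mm up), 30 g; either face may be up.
- pocket (a point): Centre of the floor of the round blind pocket in the tray, 44 mm in diameter and 6 mm deep, white-floored, 6 mm above the cart top, at x = +44 mm, y = 0 in the tray's frame. A seated grommet stands 16 mm above the plate, and the tube passes 5 mm above that. Axes as the tray's.
- tray: Blue kitting tray, fixed: flat plate 12 mm thick, 100 mm wide (y), from x = -118 to +172 mm of its origin, which lies on the cart top below point nest. Its x axis points along the tray towards the black lug casing fixed on it (36 x 56 x 34 mm, at x = +131 to +167 mm, top 46 mm above the cart top).
- nest (a point): Where the tube's centre belongs: 40 mm above the tray's origin, axes as the tray's. Two aluminium V-saddles 10 mm long (x) and 35 mm wide stand at x = -72 and +72 mm from here, tops 45 mm above the cart top; a tube lying in them has its axis through this point along x. The Vs centre a tube that is up to about 10 mm off to either side.
- infeed: Yellow stand, fixed: plate 200 x 70 x 12 mm with two V-saddles like the tray's at x = -72 and +72 mm, its origin at the cart top under its centre; it holds the tube along its x axis at the start, copper nut to its -x end.
- rack: Rack of slotted aluminium, fixed, origin at the cart top under its centre: 190 mm (x) by 44 mm (y), 60 mm high, with six upright chrome tension rods in a row along x, whose tops stand 152 mm above the cart top. It stands between the stand and the tray, and either of these can be on the robot's left.
There are look-alikes about, which are no part of the job. Of the things that look like the part that bears grommet_mid, take the one that is farthest from the robot's base at the start.

How it is judged:
By the outcome, as a careful person would: the job done as asked, in the order asked, and still so for the second after the job is handed in, with the robot touching nothing.
It also fails if it takes over 64 s, if anything falls off the work surface, if the arm or the gripper's body presses on something with over 40 N, if the wrist force passes 120 N, or if a joint passes its speed limit or range.

ROBOT

A 6-joint arm with a two-finger parallel gripper is mounted at the origin on the work surface. World frame = base frame: x ahead of the robot, y to its left, z up, the work surface at z = 0. Lengths are in m, angles in rad, forces in N, time in s.
With the tool pointing down it reaches from about 0.375 to 0.975 m from the base axis. Payload 3.8 kg.
Tool frame: the origin (TCP) lies on the mounting face of the last link; the fingertips stand 173 mm ahead of it and the grasp point (between the pads) lies 155 mm ahead of it; z points along the fingers, y is the line along which they close (so a half turn about z gives the same grasp; the last joint's range is limited). The gripper opens to 85 mm and grips with 20 to 120 N. Pads are 22 mm wide; open, the fingers measure 114 mm over their backs; the gripper's body (76 mm by 85 mm) begins 54 mm behind the grasp point. The pads swing forward as they close: fully open they stand 13 mm farther back than shut.
Start: joints at [1.266, 0.264, 1.604, -0, 1.274, -0.037], TCP at [0.179, 0.651, 0.405] pointing down, gripper open.
Joint ranges: [-2.63, 2.63], [-0.94, 2.18], [0.31, 2.57], [-1.31, 4.45], [0, 2.66], [-2.55, 2.55]. Speed limits (rad/s): [2.57, 2.57, 3.14, 3.14, 3.14, 3.14].

INTERFACE

Orientations are given as a rotation vector (axis times angle).
In Python, from workcell import bot gives the robot as it stands.
- The arm moves only by the tool drive_tool, never from a script. Its argument "increments" is a list of rows, each an object with "delta_pos": the shift along the tool's x, y, z in mm, a list of three; "turn": the turn about the tool's z in rad; "jaw": the opening, from -1 (shut) to 1 (fully open). A call has 1 to 8 rows; each row shifts and turns the commanded pose from where the row before left it, along the tool's axes as they then stand; what a row does not reach is not made up. A row lasts 1/12 s, in which the tool goes at most 41.7 mm and 7.16 degrees, less where a joint would pass 70% of its speed; a pose out of reach is approached as far as the arm can. A call is refused whole if a number of a shift passes 41.7 or a number of a turn 0.125, either way. A call with a gripper value outside its range is refused whole. The fingers move at their own pace and stop on an object; "grip_force" is the grip in N (left out, the last holds). Time passes only in rows, so rows that do not move let the fingers close. It gives the time, the measured TCP pose, the force, the opening and the grip force at its end, in the units of the state.
- bot.read_state(): the state, without advancing time (a new reading comes with each control period).
- bot.read_camera(name): name is "side" or "top" or "wrist"; returns a dict with "pixels" (480x640x3 uint8, red, green, blue), "fovy" (degrees; the focal length in pixels is half the picture's height over the tangent of half this angle, whatever the lens; pixels are square), "cx", "cy" (the principal point, pixels), "camera_from_world" (4x4, takes a point from world to camera coordinates); the wrist camera has in their place "hand_eye" (4x4, takes a point from camera to tool coordinates, whose origin is the TCP and whose axes are the flange's). Camera axes: x right, y down, z forward; pixel columns grow to the right and rows downward; lengths in m; the calibration is good to about 2 mm. The wrist camera is an equidistant fisheye: a pixel r from the principal point sees the ray r / f radians off the axis. A picture is of the moment at which its call begins: read the wrist's pose just before it. There is no depth.
- bot.finish_job(): hands the job in; it is judged then, once.
The state is a dict: "time": time; "q": joint angles; "joint_vel": joint speeds; "joint_torque": joint torques, N m; "tool_pos": TCP position; "tcp_rot": TCP orientation; "wrist_force": force on the tool from outside, world axes, zero at the start; "torque": the same for the moment, N m; "width": opening from 0.0 (shut) to 1.0 (fully open); "grip_force": force on a finger pad.
Only numpy, scipy, OpenCV 4.12 (cv2) and the standard library are available. Lean on these libraries where they do the work, as an engineer would, in place of code of your own. Each camera call takes 0.05 s, during which the arm holds its last target. There are 200 camera calls.

## Working session

There is one attempt and no reset: what is moved stays moved. The work goes in short steps, Python scripts to look and compute and a tool call to move; the robot and the scene stay as the last step left them, time stands still between calls to the robot, and variables do not carry over. Pictures are saved under pics/ and viewed, at most 13 in all, crops included, and the job is handed in when it is done.

Besides the shell and the picture viewer there is one more tool, called after "Call:" as name([rows], argument=value, ...), one row to a line, values as JSON. drive_tool: Moves the arm, as the interface text tells. Its arguments: {"type":"object","properties":{"increments":{"type":"array"},"grip_force":{"type":"number"}},"required":["increments"]}

```bash
ls; mkdir -p pics; python3 - <<'E'
from workcell import bot
import cv2,numpy as np
s=bot.read_state();print(s)
for n in ("side","top","wrist"):
    c=bot.read_camera(n);cv2.imwrite(f"pics/{n}0.png",c["pixels"][:,:,::-1])
    print(n,{k:(np.round(v,4).tolist() if k!="pixels" else 0) for k,v in c.items()})
E
```

```text
pics
{'time': 0.0, 'q': array([ 1.26609612e+00,  2.64758695e-01,  1.60539531e+00,  1.91712884e-05,
        1.27370215e+00, -3.68872257e-02]), 'joint_vel': array([-9.47794504e-04, -9.44566321e-04, -1.48552836e-03, -7.07285988e-04,
       -1.02021866e-03,  4.58419358e-05]), 'joint_torque': array([-2.10168037e-03, -5.15117526e+01, -3.67309785e+01, -1.48395579e-04,
        1.32145060e-02,  2.35665004e-05]), 'tool_pos': array([0.17850572, 0.65060569, 0.40334635]), 'tcp_rot': array([-0.41937831, -3.11306657,  0.00349842]), 'wrist_force': array([ 0.8194581 , -0.21828396, -0.04663436]), 'torque': array([-0.01813785, -0.02195402, -0.00858639]), 'grip_force': 0.0, 'width': 1.0042283434471018}
side {'pixels': 0, 'fovy': 54.942, 'cx': 313.2207, 'cy': 245.0854, 'camera_from_world': [[0.6722, -0.7402, -0.0182, -0.3186], [-0.3813, -0.325, -0.8654, 0.2505], [0.6347, 0.5886, -0.5007, 0.3731], [0.0, 0.0, 0.0, 1.0]]}
top {'pixels': 0, 'fovy': 44.2936, 'cx': 319.5173, 'cy': 234.3754, 'camera_from_world': [[0.0076, -0.9997, 0.0226, -0.0184], [-0.9862, -0.0113, -0.1654, 0.5112], [0.1656, -0.021, -0.986, 0.9312], [0.0, 0.0, 0.0, 1.0]]}
wrist {'pixels': 0, 'fovy': 65.7065, 'cx': 323.0248, 'cy': 242.3548, 'hand_eye': [[-0.0016, -0.9459, -0.3244, 0.0847], [1.0, -0.0016, -0.0004, 0.0005], [-0.0002, -0.3244, 0.9459, 0.0307], [0.0, 0.0, 0.0, 1.0]]}
```

View pics/top0.png

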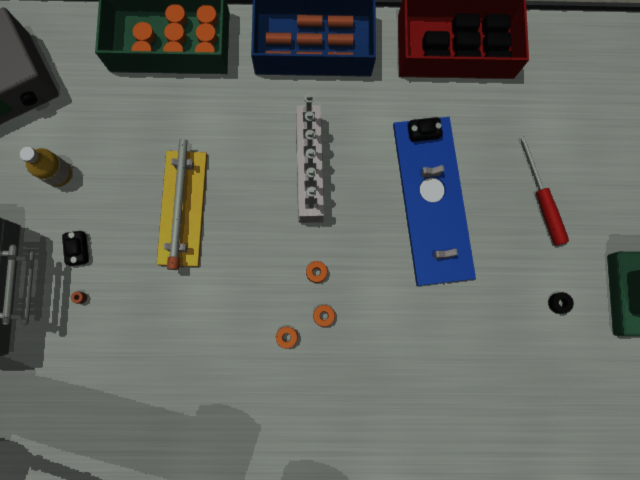

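View pics/side0.png

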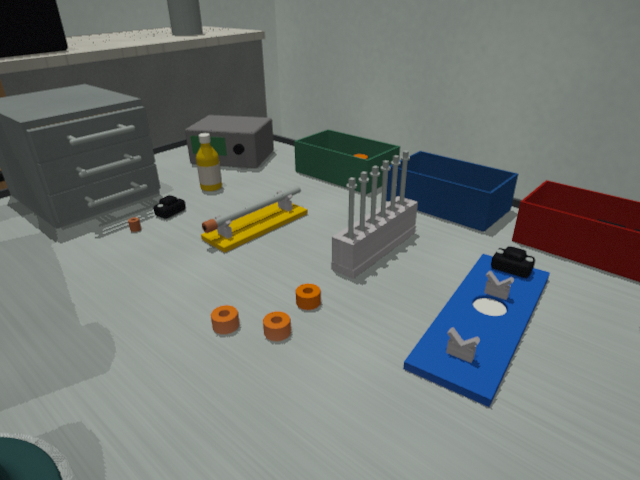

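The top view shows three orange rings at (317,272), (324,316) and (287,338). All are on the cart top. The one at (317,272) is highest in the picture, so farthest from the base. The solid orange cylinders in the green bin have no bore. The tube is on the yellow stand with its nut near (173,264), and the tray is on the right with its pocket at (432,190) and casing at (425,128).

```bash
cat > h.py <<'E'
import numpy as np,cv2
from scipy.spatial.transform import Rotation as R
from workcell import bot
def rays(c,uv,s=None):
    uv=np.atleast_2d(np.asarray(uv,float));f=240/np.tan(np.radians(c["fovy"])/2)
    p=(uv-[c["cx"],c["cy"]])/f
    if "hand_eye" in c:
        th=np.linalg.norm(p,axis=1,keepdims=True);d=np.hstack([p/np.maximum(th,1e-9)*np.sin(th),np.cos(th)])
        H=c["hand_eye"];A=R.from_rotvec(s["tcp_rot"]).as_matrix()
        return A@H[:3,3]+s["tool_pos"],d@(A@H[:3,:3]).T
    d=np.hstack([p,np.ones((len(p),1))]);M=c["camera_from_world"]
    return -M[:3,:3].T@M[:3,3],d@M[:3,:3]
def onz(c,uv,z,s=None):
    o,d=rays(c,uv,s);return o+d*((z-o[2])/d[:,2:])
def blobs(c,lo,hi,amin=30):
    m=cv2.inRange(cv2.cvtColor(c["pixels"],cv2.COLOR_RGB2HSV),np.array(lo),np.array(hi))
    cs=[k for k in cv2.findContours(m,cv2.RETR_EXTERNAL,cv2.CHAIN_APPROX_NONE)[0] if cv2.contourArea(k)>amin]
    return [(cv2.contourArea(k),)+cv2.minAreaRect(k) for k in cs],cs,m
def yaw(s):
    A=R.from_rotvec(s["tcp_rot"]).as_matrix();return A
def local(s,v): # world vec -> tool axes mm
    return R.from_rotvec(s["tcp_rot"]).inv().apply(v)*1000
E
python3 - <<'E'
from h import *
np.set_printoptions(precision=4,suppress=True)
c=bot.read_camera("top")
print("orange");b,cs,_=blobs(c,(3,150,90),(18,255,255))
for k in b:
    print(np.round(k[0]),np.round(k[1],1),k[2],onz(c,k[1],.011 if 250<k[1][1] else .04)[0])
for nm,lo,hi,z in (("blue",(105,150,60),(125,255,255),.012),("yellow",(20,150,80),(32,255,255),.012)):
    b,cs,_=blobs(c,lo,hi,2000)
    for k in b:
        if k[1][1]<100: continue
        P=onz(c,cv2.boxPoints(k[1:]),z);print(nm,k[1:],"\n",P,P.mean(0))
m=(c["pixels"].min(2)>190).astype(np.uint8);n,l,st,ce=cv2.connectedComponentsWithStats(m)
for i in range(1,n):
    if st[i,4]>100: print("white",st[i],ce[i],onz(c,ce[i],.006)[0])
cr=cv2.resize(c["pixels"][120:360,140:500,::-1],None,fx=2.2,fy=2.2,interpolation=cv2.INTER_CUBIC);cv2.imwrite("pics/crop1.png",cr)
s=bot.read_state();print(R.from_rotvec(s["tcp_rot"]).as_matrix())
E
```

```text
orange
326.0 [286. 337.] (20.0, 20.0) [0.3438 0.04   0.011 ]
324.0 [324.  315.5] (21.0, 20.0) [ 0.3796 -0.0227  0.011 ]
72.0 [ 76.5 297. ] (10.0, 9.0) [0.4066 0.3888 0.011 ]
312.0 [316. 271.] (20.0, 20.0) [ 0.4539 -0.0087  0.011 ]
82.0 [171.5 262.5] (11.0, 9.0) [0.4659 0.2347 0.011 ]
154.0 [340.   37.5] (7.0, 24.0) [ 0.8628 -0.0469  0.04  ]
142.0 [309.  37.] (6.0, 24.0) [0.8627 0.0076 0.04  ]
148.0 [278.   36.5] (7.0, 24.0) [0.8626 0.0619 0.04  ]
404.0 [141.7  36.2] (18.249635696411133, 28.622529983520508) [0.8585 0.2991 0.04  ]
148.0 [340.   19.5] (7.0, 24.0) [ 0.897  -0.0468  0.04  ]
146.0 [309.5  18.5] (7.0, 23.0) [0.8978 0.0071 0.04  ]
658.0 [205.1  28.1] (19.049367904663086, 46.35251235961914) [0.8759 0.1897 0.04  ]
670.0 [173.7  28. ] (19.13422966003418, 46.58064651489258) [0.8749 0.2444 0.04  ]
blue ((433.8697509765625, 200.37115478515625), (165.8564453125, 58.69274139404297), 81.57302856445312) 
 [[ 0.7181 -0.1419  0.012 ]
 [ 0.7357 -0.2454  0.012 ]
 [ 0.4444 -0.2782  0.012 ]
 [ 0.429  -0.1792  0.012 ]] [ 0.5818 -0.2112  0.012 ]
[[-0.9644  0.2646 -0.0004]
 [ 0.2646  0.9644 -0.0014]
 [ 0.0001 -0.0014 -1.    ]]
```

View pics/crop1.png

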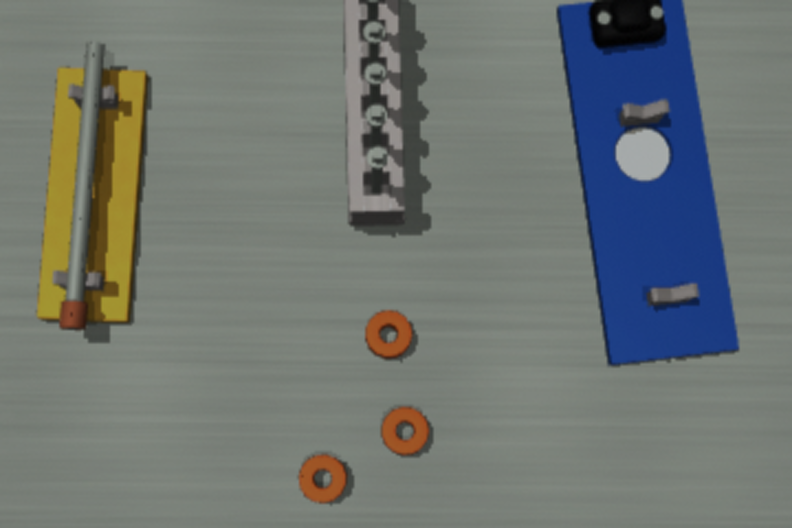

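The crop confirms three rings with bores. The one at crop (389,334), full picture (316,271), is at (0.454, -0.009), 0.454 m from the base. The other two are at 0.35 and 0.38 m, so it's the right one. I'll move above it for a close look.

Call:
drive_tool([
  {"delta_pos": [-24.5,-31.3,5],"turn": 0,"jaw": 1},
  {"delta_pos": [-24.5,-31.3,5],"turn": 0,"jaw": 1},
  {"delta_pos": [-24.5,-31.3,5],"turn": 0,"jaw": 1},
  {"delta_pos": [-24.5,-31.3,5],"turn": 0,"jaw": 1},
  {"delta_pos": [-24.5,-31.3,5],"turn": 0,"jaw": 1},
  {"delta_pos": [-24.5,-31.3,5],"turn": 0,"jaw": 1},
  {"delta_pos": [-24.5,-31.3,5],"turn": 0,"jaw": 1},
  {"delta_pos": [-24.5,-31.3,5],"turn": 0,"jaw": 1},
], grip_force=30)

```text
time: 0.87
tool_pos: [0.3015, 0.3557, 0.3644]
tcp_rot: [0.418, 3.113, 0.0]
wrist_force: [2.0, 0.6, -0.9]
width: 1.0
grip_force: 0.0
```

Call:
drive_tool([
  {"delta_pos": [-24.5,-31.3,5],"turn": 0,"jaw": 1},
  {"delta_pos": [-24.5,-31.3,5],"turn": 0,"jaw": 1},
  {"delta_pos": [-24.5,-31.3,5],"turn": 0,"jaw": 1},
  {"delta_pos": [-24.5,-31.3,5],"turn": 0,"jaw": 1},
  {"delta_pos": [-24.5,-31.3,5],"turn": 0,"jaw": 1},
  {"delta_pos": [-24.5,-31.3,5],"turn": 0,"jaw": 1},
  {"delta_pos": [-24.5,-31.3,5],"turn": 0,"jaw": 1},
  {"delta_pos": [-24.5,-31.3,5],"turn": 0,"jaw": 1},
])

```text
time: 1.53
tool_pos: [0.4242, 0.0623, 0.3247]
tcp_rot: [0.419, 3.113, 0.001]
wrist_force: [-0.1, 1.8, -0.8]
width: 0.998
grip_force: 0.0
```

Call:
drive_tool([
  {"delta_pos": [-24.5,-31.3,5],"turn": 0,"jaw": 1},
  {"delta_pos": [-24.5,-31.3,5],"turn": 0,"jaw": 1},
  {"delta_pos": [0,0,0],"turn": -0.097,"jaw": 1},
  {"delta_pos": [0,0,0],"turn": -0.097,"jaw": 1},
  {"delta_pos": [0,0,0],"turn": -0.097,"jaw": 1},
  {"delta_pos": [0,0,0],"turn": -0.097,"jaw": 1},
  {"delta_pos": [0,0,0],"turn": 0,"jaw": 1},
  {"delta_pos": [0,0,0],"turn": 0,"jaw": 1},
])

```text
time: 2.2
tool_pos: [0.4547, -0.0091, 0.3146]
tcp_rot: [0.184, -3.136, -0.0]
wrist_force: [0.8, -0.3, 0.2]
width: 1.001
grip_force: 0.0
```

```bash
cat > look.py <<'E'
from h import *
import sys
np.set_printoptions(precision=4,suppress=True)
s=bot.read_state();c=bot.read_camera("wrist")
A=R.from_rotvec(s["tcp_rot"]).as_matrix()
print("t",s["time"],"tcp",s["tool_pos"],"yangle",np.arctan2(A[1,1],A[0,1]),"tilt",A[:2,2],"w",s["width"],"q6",s["q"][5])
cv2.imwrite(f"pics/{sys.argv[1]}.png",c["pixels"][:,:,::-1])
def ell(uv,z):
    P=onz(c,uv,z,s);return P
E
cat > orange.py <<'E'
from look import *
b,cs,_=blobs(c,(3,130,60),(20,255,255),300)
for k,q in zip(b,cs):
    P=onz(c,q[:,0],.022,s)[:,:2].astype(np.float32); print(np.round(k[1],0),cv2.minEnclosingCircle(P),"delta tool mm",local(s,np.r_[cv2.minEnclosingCircle(P)[0],0]-s["tool_pos"]*[1,1,0]))
E
python3 orange.py w1
```

```text
t 2.2 tcp [ 0.4547 -0.0091  0.3146] yangle 1.6881814627651537 tilt [-0.0002  0.    ] w 1.000759909217367 q6 -1.763026794067807
[587. 280.] ((0.46892380714416504, 0.243902787566185), 0.018216585740447044) delta tool mm [-43.7536 249.627   -0.0016]
[323. 228.] ((0.4490075409412384, -0.00830087997019291), 0.019577544182538986) delta tool mm [5.5626 1.4914 0.001 ]
[318. 130.] ((0.37841713428497314, -0.021002981811761856), 0.01765497215092182) delta tool mm [77.1548 -2.8561  0.013 ]
[408.  93.] ((0.3431124985218048, 0.03869213908910751), 0.018999164924025536) delta tool mm [105.2253  60.563    0.0193]
```

Call:
drive_tool([
  {"delta_pos": [3.5,1.3,34.2],"turn": 0,"jaw": 1},
  {"delta_pos": [0,0,34.2],"turn": 0,"jaw": 1},
  {"delta_pos": [0,0,34.2],"turn": 0,"jaw": 1},
  {"delta_pos": [0,0,34],"turn": 0,"jaw": 1},
  {"delta_pos": [0,0,0],"turn": 0,"jaw": 0.3},
  {"delta_pos": [0,0,0],"turn": 0,"jaw": -1},
  {"delta_pos": [0,0,0],"turn": 0,"jaw": -1},
  {"delta_pos": [0,0,0],"turn": 0,"jaw": -1},
], grip_force=30)

```text
time: 2.92
tool_pos: [0.4529, -0.0083, 0.1806]
tcp_rot: [-0.188, 3.131, -0.001]
wrist_force: [-0.6, 0.2, -0.0]
width: 0.459
grip_force: 0.0
```

Call:
drive_tool([
  {"delta_pos": [0,0,0],"turn": 0,"jaw": -1},
  {"delta_pos": [0,0,0],"turn": 0,"jaw": -1},
  {"delta_pos": [0,0,0],"turn": 0,"jaw": -1},
  {"delta_pos": [0,0,0],"turn": 0,"jaw": -1},
])

```text
time: 3.25
tool_pos: [0.4529, -0.0083, 0.1809]
tcp_rot: [-0.188, 3.131, -0.001]
wrist_force: [-0.7, 0.5, 7.4]
width: 0.413
grip_force: 29.9
```

Call:
drive_tool([
  {"delta_pos": [0,0,-25],"turn": 0,"jaw": -1},
  {"delta_pos": [0,0,-38],"turn": 0,"jaw": -1},
  {"delta_pos": [0,0,-38],"turn": 0,"jaw": -1},
  {"delta_pos": [0,0,-38],"turn": 0,"jaw": -1},
  {"delta_pos": [-8,-15,-20],"turn": 0,"jaw": -1},
  {"delta_pos": [-17.4,-31,0],"turn": 0,"jaw": -1},
  {"delta_pos": [-17.4,-31,0],"turn": 0,"jaw": -1},
  {"delta_pos": [-17.4,-31,0],"turn": 0,"jaw": -1},
])

```text
time: 3.92
tool_pos: [0.5248, -0.1092, 0.3401]
tcp_rot: [-0.19, 3.131, -0.003]
wrist_force: [0.2, 0.5, -0.3]
width: 0.411
grip_force: 30.3
```

Call:
drive_tool([
  {"delta_pos": [-17.4,-31,0],"turn": 0,"jaw": -1},
  {"delta_pos": [-17.4,-31,0],"turn": 0,"jaw": -1},
  {"delta_pos": [-17.4,-31,0],"turn": 0,"jaw": -1},
  {"delta_pos": [-9,-15,0],"turn": 0,"jaw": -1},
  {"delta_pos": [0,0,0],"turn": 0,"jaw": -1},
  {"delta_pos": [0,0,0],"turn": 0,"jaw": -1},
])

```text
time: 4.42
tool_pos: [0.5978, -0.2089, 0.3381]
tcp_rot: [-0.186, 3.135, -0.0]
wrist_force: [0.1, -0.9, -0.9]
width: 0.412
grip_force: 30.3
```

```bash
cat > pocket.py <<'E'
from look import *
hsv=cv2.cvtColor(c["pixels"],cv2.COLOR_RGB2HSV)
b,cs,_=blobs(c,(3,130,60),(20,255,255),300)
for k,q in zip(b,cs):
    if k[0]>3000 or abs(k[1][1]-240)<80:
        z=s["tool_pos"][2]-.155
        P=onz(c,q[:,0],z,s); L=np.array([local(s,p-s["tool_pos"]) for p in P]); print("orange",np.round(k[1]),k[0],"tool-frame min/max",L.min(0),L.max(0))
b,cs,_=blobs(c,(100,130,40),(130,255,255),3000)
for k,q in zip(b,cs):
    P=onz(c,cv2.boxPoints(k[1:]),.012,s);print("blue",np.round(k[1]),k[0],P[:,:2].tolist())
m=((hsv[...,1]<60)&(hsv[...,2]>120)).astype(np.uint8);cs=cv2.findContours(m,0,1)[0]
for q in cs:
    if 400<cv2.contourArea(q)<20000:
        P=onz(c,q[:,0],.006,s)[:,:2].astype(np.float32);print("white",np.round(q[:,0].mean(0)),cv2.contourArea(q),cv2.minEnclosingCircle(P))
E
python3 pocket.py w2
```

```text
t 4.4167 tcp [ 0.5978 -0.2089  0.3381] yangle 1.6893848133633127 tilt [ 0.0011 -0.0002] w 0.41238144358113354 q6 -2.0650128769943352
orange [322. 318.] 6098.5 tool-frame min/max [-11.5735 -16.0654 154.9656] [ 30.0332  17.3715 155.0135]
blue [322. 166.] 30597.0 [[0.4413138579511777, -0.27783680511831743], [0.4298858122400376, -0.17915048762770897], [0.6702458237701769, -0.14274453390668837], [0.6838441528181713, -0.25792175271625417]]
white [ 27. 439.] 701.0 ((1.0400311946868896, -0.6613803505897522), 0.07877565920352936)
white [ 36. 426.] 677.0 ((0.9815378189086914, -0.6322606801986694), 0.09364505112171173)
white [329. 383.] 4060.0 ((0.7779334783554077, -0.17893868684768677), 0.06873443722724915)
white [324. 266.] 457.0 ((0.6395930051803589, -0.20243017375469208), 0.020146509632468224)
white [574. 323.] 13129.5 ((0.680263876914978, 0.16627837717533112), 0.1800636202096939)
white [323. 220.] 1938.5 ((0.597583532333374, -0.2078395038843155), 0.022289931774139404)
white [322.  75.] 647.0 ((0.47768086194992065, -0.223133847117424), 0.020373336970806122)
white [212.  46.] 7832.0 ((0.45952892303466797, -0.3152293562889099), 0.05402331054210663)
```

View pics/w2.png

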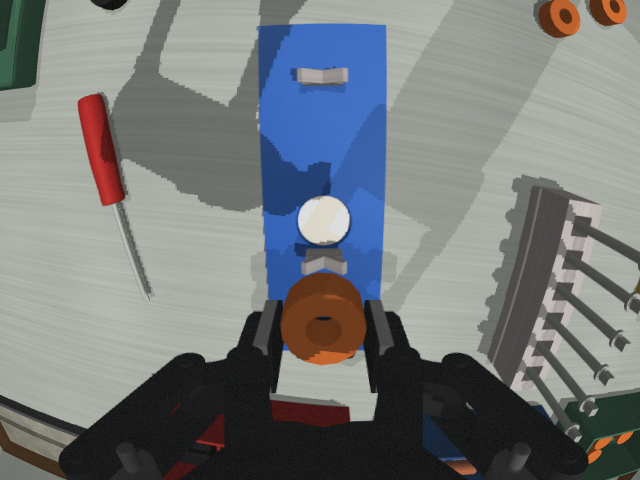

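The wrist view shows the grommet held, with its bore at about (323,332). The pocket is at (323,220), ahead of the near saddle, with the casing end hidden behind the gripper. Next I'll find the grommet's offset in the tool frame.

```bash
python3 - <<'E'
from look import *
s0=s["tool_pos"][2]
g=cv2.cvtColor(c["pixels"],cv2.COLOR_RGB2GRAY)
print(g[312:352:2,323])
for uv,d in (((323,363),.159),((323,273),.181),((323,332),.159),((323,324),.159),((323,342),.159)):
    print(uv,local(s,onz(c,uv,s0-d,s)[0]-s["tool_pos"]))
print("pocket tool delta",local(s,np.array([.5976,-.2085,0])-s["tool_pos"]*[1,1,0]))
E
mv pics/\[* /tmp 2>/dev/null; true
```

```text
t 4.4667 tcp [ 0.5973 -0.208   0.3378] yangle 1.6902900266521401 tilt [0.0003 0.0002] w 0.41315992975527266 q6 -2.065009963059022Traceback (most recent call last):
  File "<stdin>", line 1, in <module>
  File "look.py", line 7, in <module>
    cv2.imwrite(f"pics/{sys.argv[1]}.png",c["pixels"][:,:,::-1])
                        ~~~~~~~~^^^
IndexError: list index out of range
```

```bash
sed -i 's/sys.argv\[1\]/(sys.argv+["tmp"])[1]/' look.py; python3 - <<'E'
from look import *
s0=s["tool_pos"][2]
g=cv2.cvtColor(c["pixels"],cv2.COLOR_RGB2GRAY)
print(g[312:352:2,323])
for uv,d in (((323,363),.159),((323,273),.181),((323,332),.159),((323,324),.159),((323,342),.159)):
    print(uv,local(s,onz(c,uv,s0-d,s)[0]-s["tool_pos"]))
print("pocket tool delta",local(s,np.array([.5976,-.2085,0])-s["tool_pos"]*[1,1,0]))
E
```

```text
t 4.5167 tcp [ 0.597  -0.2074  0.3376] yangle 1.691096180042588 tilt [-0.      0.0003] w 0.4104293691659359 q6 -2.065110492943838
[71 68 63 39 37 57 63 61 61 62 62 63 62 58 63 63 63 68 73 70]
(323, 363) [-14.1038   0.6958 159.0004]
(323, 273) [ 18.6233   0.7558 181.0001]
(323, 332) [  1.9276   0.7224 159.0002]
(323, 324) [  5.7803   0.7288 159.0002]
(323, 342) [ -3.0415   0.7142 159.0003]
pocket tool delta [-0.4409 -1.1399 -0.0004]
```

Call:
drive_tool([
  {"delta_pos": [-2.4,-1.2,30],"turn": 0,"jaw": -1},
  {"delta_pos": [0,0,35],"turn": 0,"jaw": -1},
  {"delta_pos": [0,0,35],"turn": 0,"jaw": -1},
  {"delta_pos": [0,0,25],"turn": 0,"jaw": -1},
  {"delta_pos": [0,0,15],"turn": 0,"jaw": -1},
  {"delta_pos": [0,0,8],"turn": 0,"jaw": -1},
  {"delta_pos": [0,0,0],"turn": 0,"jaw": -1},
  {"delta_pos": [0,0,0],"turn": 0,"jaw": -1},
])

```text
time: 5.23
tool_pos: [0.6002, -0.2082, 0.1897]
tcp_rot: [-0.19, 3.135, -0.0]
wrist_force: [0.8, -0.3, 0.4]
width: 0.417
grip_force: 30.9
```

```bash
python3 - w3 <<'E'
from look import *
print(s["wrist_force"]);print("pocket tool delta",local(s,np.array([.5976,-.2085,0])-s["tool_pos"]*[1,1,0]))
cv2.imwrite("pics/w3.png",cv2.resize(c["pixels"][150:400,200:440,::-1],None,fx=2,fy=2))
E
```

```text
t 5.2333 tcp [ 0.6002 -0.2082  0.1897] yangle 1.6919881050269054 tilt [ 0.0006 -0.0002] w 0.4168359321254864 q6 -2.065214440294202
[ 0.7877 -0.3276  0.4101]
pocket tool delta [ 2.5732  0.0612 -0.0015]
```

View pics/w3.png

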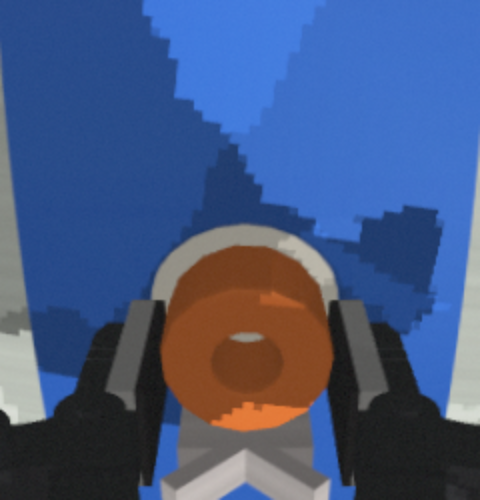

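The crop shows the grommet over the pocket. It is centred left to right, and the white crescent on the robot side is slightly wide. I'll shift 1 mm back, lower 2.5 mm and release.

Call:
drive_tool([
  {"delta_pos": [1.2,0,1],"turn": 0,"jaw": -1},
  {"delta_pos": [0,0,1.8],"turn": 0,"jaw": -1},
  {"delta_pos": [0,0,0],"turn": 0,"jaw": -1},
  {"delta_pos": [0,0,0],"turn": 0,"jaw": 0},
  {"delta_pos": [0,0,0],"turn": 0,"jaw": 0.2},
  {"delta_pos": [0,0,0],"turn": 0,"jaw": 0.4},
  {"delta_pos": [0,0,-10],"turn": 0,"jaw": 0.4},
  {"delta_pos": [0,0,-30],"turn": 0,"jaw": 0.4},
])

```text
time: 5.95
tool_pos: [0.5964, -0.2082, 0.222]
tcp_rot: [0.188, -3.127, -0.007]
wrist_force: [-0.6, 0.9, -0.2]
width: 0.703
grip_force: 0.0
```

Call:
drive_tool([
  {"delta_pos": [0,0,-40],"turn": 0,"jaw": 0.4},
  {"delta_pos": [0,0,-40],"turn": 0,"jaw": 1},
  {"delta_pos": [0,0,-40],"turn": 0,"jaw": 1},
  {"delta_pos": [0,0,0],"turn": 0,"jaw": 1},
])

```text
time: 6.28
tool_pos: [0.602, -0.2103, 0.3582]
tcp_rot: [-0.188, 3.12, -0.012]
wrist_force: [2.4, -0.8, 1.8]
width: 0.999
grip_force: 0.0
```

```bash
python3 - w4 <<'E'
from look import *
cw=bot.read_camera("wrist");g=bot.read_camera("top");cv2.imwrite("pics/top4.png",g["pixels"][:,:,::-1])
w=cv2.resize(cw["pixels"][100:350,180:460,::-1],(560,500))
t=cv2.resize(g["pixels"][130:255,395:455,::-1],(240,500))
cv2.imwrite("pics/v4.png",np.hstack([w,t]))
b,cs,_=blobs(c,(3,130,60),(20,255,255),300)
for k,q in zip(b,cs):
    P=onz(c,q[:,0],.028,s)[:,:2].astype(np.float32); print(np.round(k[1],0),cv2.minEnclosingCircle(P))
E
```

```text
t 6.2833 tcp [ 0.602  -0.2103  0.3582] yangle 1.690972685308287 tilt [ 0.0165 -0.0065] w 0.9991462178890076 q6 -2.066225739839822
[609. 426.] ((0.8796654939651489, 0.28290268778800964), 0.052884165197610855)
[ 20. 439.] ((1.07346773147583, -0.7092331647872925), 0.07027930021286011)
[328. 207.] ((0.5945219397544861, -0.20887728035449982), 0.019169660285115242)
[602.  10.] ((0.3517916798591614, 0.026815226301550865), 0.025720490142703056)
[554.  16.] ((0.38543701171875, -0.03145642578601837), 0.023600924760103226)
```

View pics/v4.png

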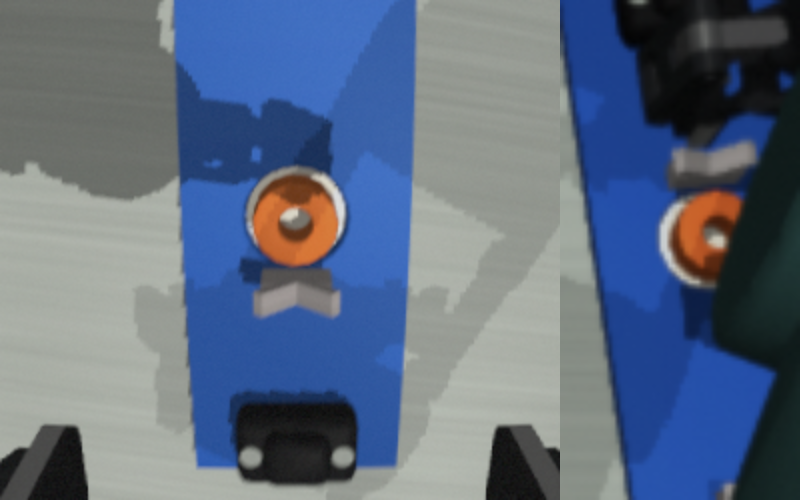

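The grommet is seated flat, with the white pocket floor showing all round it at about (296,217) in the crop. Next is the tube.

```bash
python3 - <<'E'
from h import *
np.set_printoptions(precision=4,suppress=True)
c=bot.read_camera("top");im=cv2.imread("pics/top0.png")
b=im.astype(int);x0=150
c["pixels"]=im[:,:,::-1].copy()
P=onz(c,[(183,141),(172.5,268.5)],.04);m=P.mean(0);d=P[1]-P[0];print(P,m,np.linalg.norm(d),"nut dir",np.arctan2(d[1],d[0]))
s=bot.read_state();v=m-s["tool_pos"];v[2]=0;print(s["tool_pos"],local(s,v),np.arctan2(*R.from_rotvec(s["tcp_rot"]).as_matrix()[[1,0],1]))
# rack rods
print(onz(c,[(297,104),(322,104),(300,222),(324,222)],.06))
E
```

```text
[[0.6694 0.2188 0.04  ]
 [0.4526 0.2259 0.04  ]] [0.561  0.2223 0.04  ] 0.21690279991228506 nut dir 3.1087240510367518
[ 0.5984 -0.209   0.3459] [-14.5682 432.6723   0.1864] 1.6909584145120937
[[ 0.7305  0.0265  0.06  ]
 [ 0.7312 -0.0156  0.06  ]
 [ 0.5285  0.0188  0.06  ]
 [ 0.529  -0.0203  0.06  ]]
```

Call:
drive_tool([
  {"delta_pos": [0,5,-28],"turn": 0,"jaw": 1},
  {"delta_pos": [-1.3,39,0],"turn": 0,"jaw": 1},
  {"delta_pos": [-1.3,39,0],"turn": 0,"jaw": 1},
  {"delta_pos": [-1.3,39,0],"turn": 0,"jaw": 1},
  {"delta_pos": [-1.3,39,0],"turn": 0,"jaw": 1},
  {"delta_pos": [-1.3,39,0],"turn": 0,"jaw": 1},
  {"delta_pos": [-1.3,39,0],"turn": 0,"jaw": 1},
  {"delta_pos": [-1.3,39,0],"turn": 0,"jaw": 1},
])

```text
time: 7.15
tool_pos: [0.5733, 0.0696, 0.3715]
tcp_rot: [0.188, -3.131, 0.0]
wrist_force: [0.4, -0.2, 0.1]
width: 0.999
grip_force: 0.0
```

Call:
drive_tool([
  {"delta_pos": [-1.3,39,0],"turn": 0,"jaw": 1},
  {"delta_pos": [-1.3,39,0],"turn": 0,"jaw": 1},
  {"delta_pos": [-1.3,39,0],"turn": 0,"jaw": 1},
  {"delta_pos": [-1.3,37,0],"turn": 0,"jaw": 1},
  {"delta_pos": [0,0,20],"turn": 0.077,"jaw": 1},
  {"delta_pos": [0,0,20],"turn": 0.076,"jaw": 1},
  {"delta_pos": [0,0,0],"turn": 0,"jaw": 1},
  {"delta_pos": [0,0,0],"turn": 0,"jaw": 1},
])

```text
time: 7.82
tool_pos: [0.5599, 0.2212, 0.3306]
tcp_rot: [-0.048, -3.134, 0.004]
wrist_force: [0.1, 0.8, 0.3]
width: 1.002
grip_force: 0.0
```

```bash
python3 - w5 <<'E'
from look import *
b,cs,_=blobs(c,(3,110,40),(18,255,255),100)
for k in b: print("orange",np.round(k[0]),np.round(k[1]),np.round(k[2]),onz(c,k[1],.04,s)[0])
b,cs,_=blobs(c,(20,130,60),(34,255,255),1000)
for k in b: print("yellow",np.round(k[0]),np.round(k[1]),np.round(k[2]),onz(c,cv2.boxPoints(k[1:]),.012,s)[:,:2].tolist())
E
```

```text
t 7.8167 tcp [0.5599 0.2212 0.3306] yangle 1.5404859348639073 tilt [-0.0072 -0.0026] w 1.00186384273615 q6 -1.20555305319806
orange 166.0 [151. 475.] [ 8. 48.] [ 0.8691 -0.009   0.04  ]
orange 188.0 [620. 472.] [13. 20.] [0.9966 0.7192 0.04  ]
orange 738.0 [326. 102.] [28. 29.] [0.461  0.2265 0.04  ]
orange 514.0 [517.  47.] [22. 29.] [0.4127 0.3707 0.04  ]
orange 1156.0 [54. 50.] [37. 38.] [0.3879 0.0035 0.04  ]
orange 555.0 [106.   8.] [17. 43.] [0.3655 0.0588 0.04  ]
yellow 2138.0 [580. 309.] [51. 53.] [[0.6559459269583554, 0.4433288573746714], [0.6110707325374272, 0.4745230004836519], [0.6546308375964885, 0.551966342960798], [0.7058339983521367, 0.5174879554479792]]
yellow 6566.0 [353. 219.] [ 34. 228.] [[0.6590353810524576, 0.228197430708215], [0.4617646889485169, 0.23479023267473245], [0.46237655272651723, 0.26105132826944166], [0.6608979760214646, 0.25969010822483785]]
yellow 6646.0 [298. 219.] [228.  35.] [[0.4602509446815902, 0.19201442636993293], [0.46154052014998104, 0.2187133677946681], [0.6586267461501549, 0.2113491016326724], [0.6580614385899465, 0.1792522500951989]]
```

View pics/w5.png

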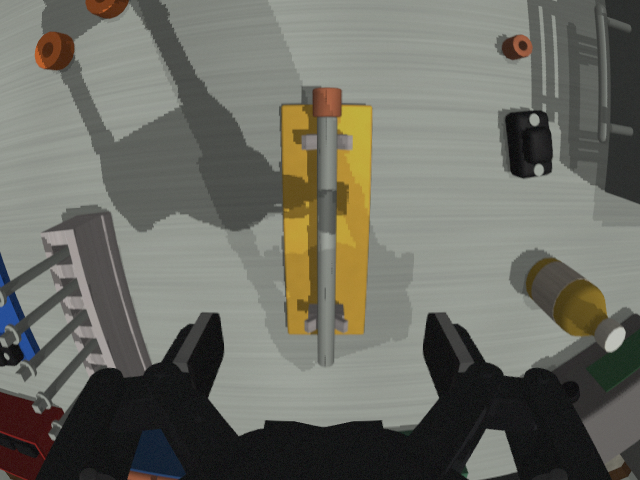

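The wrist view shows the tube with its copper nut at (327,102) and its plain end at (326,365), in the stand between the open fingers.

```bash
python3 - <<'E'
from look import *
A=onz(c,[(327,88),(326,365)],.042,s);print(A,A.mean(0))
t=np.array([.561,.2227,.195]);print(local(s,t-s["tool_pos"]))
E
```

```text
t 7.8667 tcp [0.5608 0.2211 0.3325] yangle 1.5397858843747372 tilt [-0.0038 -0.0014] w 1.0001771155471746 q6 -1.2055164268251495
[[0.4531 0.2275 0.042 ]
 [0.6766 0.2201 0.042 ]] [0.5648 0.2238 0.042 ]
[ -0.7063   1.8158 137.5352]
```

Call:
drive_tool([
  {"delta_pos": [-1.5,2,30],"turn": 0,"jaw": 1},
  {"delta_pos": [0,0,35],"turn": 0,"jaw": 1},
  {"delta_pos": [0,0,35],"turn": 0,"jaw": 1},
  {"delta_pos": [0,0,25],"turn": 0,"jaw": 1},
  {"delta_pos": [0,0,14],"turn": 0,"jaw": 1},
  {"delta_pos": [0,0,0],"turn": 0,"jaw": 0.5},
  {"delta_pos": [0,0,0],"turn": 0,"jaw": 0},
  {"delta_pos": [0,0,0],"turn": 0,"jaw": -0.4},
], grip_force=60)

```text
time: 8.58
tool_pos: [0.5644, 0.2236, 0.1977]
tcp_rot: [0.052, 3.137, 0.002]
wrist_force: [0.0, 0.2, 0.2]
width: 0.605
grip_force: 0.0
```

Call:
drive_tool([
  {"delta_pos": [0,0,0],"turn": 0,"jaw": -0.5},
  {"delta_pos": [0,0,0],"turn": 0,"jaw": -0.6},
  {"delta_pos": [0,0,0],"turn": 0,"jaw": -1},
  {"delta_pos": [0,0,0],"turn": 0,"jaw": -1},
  {"delta_pos": [0,0,0],"turn": 0,"jaw": -1},
  {"delta_pos": [0,0,0],"turn": 0,"jaw": -1},
  {"delta_pos": [0,0,0],"turn": 0,"jaw": -1},
  {"delta_pos": [0,0,0],"turn": 0,"jaw": -1},
])

```text
time: 9.25
tool_pos: [0.5638, 0.2228, 0.1973]
tcp_rot: [0.05, 3.139, -0.002]
wrist_force: [-1.1, -5.8, 6.1]
width: 0.139
grip_force: 58.4
```

Gripped, at width 0.139 and 58 N. Now lift, then carry high over the rack.

Call:
drive_tool([
  {"delta_pos": [0,0,-10],"turn": 0,"jaw": -1},
  {"delta_pos": [0,0,-25],"turn": 0,"jaw": -1},
  {"delta_pos": [0,0,-38],"turn": 0,"jaw": -1},
  {"delta_pos": [0,0,-40],"turn": 0,"jaw": -1},
  {"delta_pos": [0,0,-40],"turn": 0,"jaw": -1},
  {"delta_pos": [0,0,-35],"turn": 0,"jaw": -1},
  {"delta_pos": [0,0,-15],"turn": 0,"jaw": -1},
  {"delta_pos": [0,0,0],"turn": 0,"jaw": -1},
])

```text
time: 9.92
tool_pos: [0.5641, 0.2242, 0.4056]
tcp_rot: [0.051, 3.13, 0.007]
wrist_force: [1.0, -0.1, -0.5]
width: 0.139
grip_force: 58.5
```

```bash
python3 - w6 <<'E'
from look import *
print(s["wrist_force"],s["torque"])
g=bot.read_camera("side")["pixels"][:,:,::-1]
cv2.imwrite("pics/v6.png",np.hstack([cv2.resize(c["pixels"][:,:,::-1],(400,300)),cv2.resize(g,(400,300))]))
E
```

```text
t 9.9167 tcp [0.5641 0.2242 0.4056] yangle 1.538282293763232 tilt [0.0108 0.0042] w 0.1385498093535366 q6 -1.2013073680868844
[ 1.0044 -0.0802 -0.4659] [-0.0227 -0.0284  0.0044]
```

View pics/v6.png

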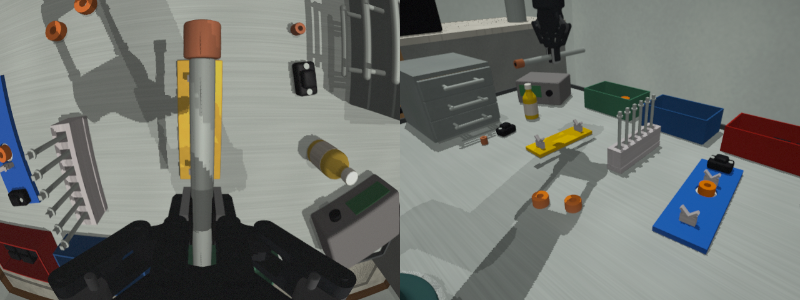

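The tube hangs level in the gripper, with the nut at the robot side (wrist view (202,40)). Next I carry it over and turn it end for end.

Call:
drive_tool([
  {"delta_pos": [0,-15,0],"turn": 0,"jaw": -1},
  {"delta_pos": [-0.4,-30,0],"turn": 0,"jaw": -1},
  {"delta_pos": [-0.4,-40,0],"turn": 0,"jaw": -1},
  {"delta_pos": [-0.4,-40,0],"turn": 0,"jaw": -1},
  {"delta_pos": [-0.4,-40,0],"turn": 0,"jaw": -1},
  {"delta_pos": [-0.4,-40,0],"turn": 0,"jaw": -1},
  {"delta_pos": [-0.4,-40,0],"turn": 0,"jaw": -1},
  {"delta_pos": [-0.4,-40,0],"turn": 0,"jaw": -1},
])

```text
time: 10.68
tool_pos: [0.5546, -0.0638, 0.3949]
tcp_rot: [-0.051, -3.135, -0.001]
wrist_force: [0.8, 0.8, -1.1]
width: 0.14
grip_force: 58.7
```

Call:
drive_tool([
  {"delta_pos": [-0.4,-40,0],"turn": 0,"jaw": -1},
  {"delta_pos": [-0.4,-40,0],"turn": 0,"jaw": -1},
  {"delta_pos": [-0.4,-40,0],"turn": 0,"jaw": -1},
  {"delta_pos": [-0.4,-24,0],"turn": 0,"jaw": -1},
  {"delta_pos": [0,-8,0],"turn": 0,"jaw": -1},
  {"delta_pos": [0,0,0],"turn": 0.05,"jaw": -1},
  {"delta_pos": [0,0,0],"turn": 0.1,"jaw": -1},
  {"delta_pos": [0,0,0],"turn": 0.12,"jaw": -1},
])

```text
time: 11.35
tool_pos: [0.5518, -0.2135, 0.3953]
tcp_rot: [-0.482, -3.099, -0.003]
wrist_force: [-0.5, -0.5, -1.2]
width: 0.142
grip_force: 58.7
```

Call:
drive_tool([
  {"delta_pos": [0,0,0],"turn": 0.12,"jaw": -1},
  {"delta_pos": [0,0,0],"turn": 0.12,"jaw": -1},
  {"delta_pos": [0,0,0],"turn": 0.12,"jaw": -1},
  {"delta_pos": [0,0,0],"turn": 0.12,"jaw": -1},
  {"delta_pos": [0,0,0],"turn": 0.12,"jaw": -1},
  {"delta_pos": [0,0,0],"turn": 0.12,"jaw": -1},
  {"delta_pos": [0,0,0],"turn": 0.12,"jaw": -1},
  {"delta_pos": [0,0,0],"turn": 0.12,"jaw": -1},
])

```text
time: 12.02
tool_pos: [0.552, -0.2128, 0.3954]
tcp_rot: [-1.858, -2.527, 0.001]
wrist_force: [-0.1, -0.2, -1.0]
width: 0.139
grip_force: 58.7
```

Call:
drive_tool([
  {"delta_pos": [0,0,0],"turn": 0.12,"jaw": -1},
  {"delta_pos": [0,0,0],"turn": 0.12,"jaw": -1},
  {"delta_pos": [0,0,0],"turn": 0.12,"jaw": -1},
  {"delta_pos": [0,0,0],"turn": 0.12,"jaw": -1},
  {"delta_pos": [0,0,0],"turn": 0.12,"jaw": -1},
  {"delta_pos": [0,0,0],"turn": 0.12,"jaw": -1},
  {"delta_pos": [0,0,0],"turn": 0.12,"jaw": -1},
  {"delta_pos": [0,0,0],"turn": 0.12,"jaw": -1},
])

```text
time: 12.68
tool_pos: [0.552, -0.2127, 0.3954]
tcp_rot: [-2.816, -1.384, 0.005]
wrist_force: [-0.0, -0.4, -1.2]
width: 0.143
grip_force: 58.7
```

Call:
drive_tool([
  {"delta_pos": [0,0,0],"turn": 0.12,"jaw": -1},
  {"delta_pos": [0,0,0],"turn": 0.12,"jaw": -1},
  {"delta_pos": [0,0,0],"turn": 0.12,"jaw": -1},
  {"delta_pos": [0,0,0],"turn": 0.12,"jaw": -1},
  {"delta_pos": [0,0,0],"turn": 0.12,"jaw": -1},
  {"delta_pos": [0,0,0],"turn": 0.08,"jaw": -1},
  {"delta_pos": [0,0,0],"turn": 0.04,"jaw": -1},
  {"delta_pos": [0,0,0],"turn": 0,"jaw": -1},
])

```text
time: 13.35
tool_pos: [0.552, -0.2128, 0.3955]
tcp_rot: [-3.123, -0.311, 0.007]
wrist_force: [0.2, -0.7, -2.0]
width: 0.138
grip_force: 58.7
```

```bash
python3 - w7 <<'E'
from look import *
z=s["tool_pos"][2]-.155
b,cs,_=blobs(c,(3,110,40),(18,255,255),600)
for k,q in zip(b,cs):
    L=np.array([local(s,p-s["tool_pos"]) for p in onz(c,q[:,0],z,s)]);print("orange",np.round(k[0]),np.round(k[1]),"toolframe",L.min(0),L.max(0))
b,cs,_=blobs(c,(100,130,40),(130,255,255),2000)
for k,q in zip(b,cs): print("blue",np.round(k[0]),np.round(k[1]),np.round(k[2]),onz(c,cv2.boxPoints(k[1:]),.012,s)[:,:2].tolist())
E
```

```text
t 13.35 tcp [ 0.552  -0.2128  0.3955] yangle -1.3724496565082378 tilt [-0.0045  0.0022] w 0.138203505945985 q6 0.9622876755079451
orange 609.0 [101. 327.] toolframe [  -8.6727 -111.1049  155.2694] [  7.8857 -93.309  155.3675]
orange 731.0 [141. 315.] toolframe [ -0.3546 -86.7449 155.1668] [ 15.7558 -70.3357 155.259 ]
orange 3407.0 [324.  62.] toolframe [ 91.9281 -10.0314 154.5325] [113.1121   9.1916 154.6637]
blue 8197.0 [361. 169.] [ 42. 282.] [[0.4403341147110827, -0.23791864526164808], [0.7253313702799276, -0.2031021106121862], [0.7314159321771693, -0.24185202840496672], [0.44450920981353326, -0.28362106011871957]]
blue 6324.0 [293. 165.] [ 32. 284.] [[0.4302304834402757, -0.1773504840231466], [0.717437360014538, -0.13924040144403702], [0.7212220666474545, -0.16914963508495984], [0.43603415350372987, -0.21215497795873767]]
```

View pics/w7.png

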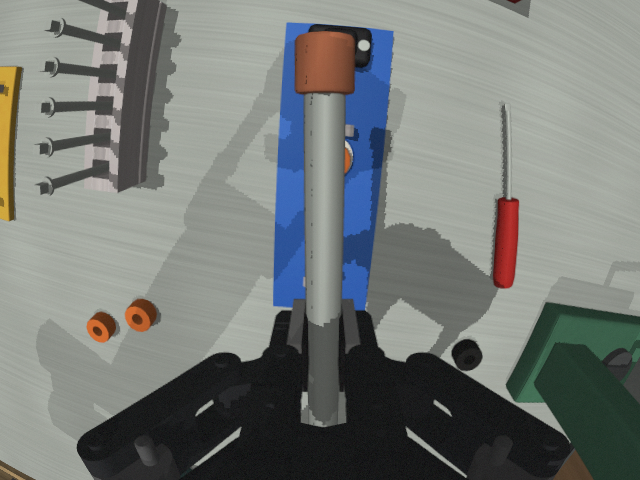

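The wrist view shows the tube turned round: the nut is at (324,62) towards the casing at (340,45), and the grommet at (347,157) is still in its pocket. The nut's position puts the tube centre about 1 mm ahead of the grasp axis. Now align and lower it.

Call:
drive_tool([
  {"delta_pos": [0,0,0],"turn": 0.079,"jaw": -1},
  {"delta_pos": [1.2,1.2,25],"turn": 0,"jaw": -1},
  {"delta_pos": [0,0,38],"turn": 0,"jaw": -1},
  {"delta_pos": [0,0,38],"turn": 0,"jaw": -1},
  {"delta_pos": [0,0,38],"turn": 0,"jaw": -1},
  {"delta_pos": [0,0,25],"turn": 0,"jaw": -1},
  {"delta_pos": [0,0,15],"turn": 0,"jaw": -1},
  {"delta_pos": [0,0,0],"turn": 0,"jaw": -1},
])

```text
time: 14.07
tool_pos: [0.5512, -0.2131, 0.2133]
tcp_rot: [-3.131, -0.19, 0.016]
wrist_force: [-0.4, 0.8, -1.8]
width: 0.137
grip_force: 58.7
```

Call:
drive_tool([
  {"delta_pos": [0,0,0],"turn": 0,"jaw": -1},
  {"delta_pos": [0,0,0],"turn": 0,"jaw": -1},
])

```text
time: 14.23
tool_pos: [0.5548, -0.2147, 0.2201]
tcp_rot: [3.135, 0.189, 0.002]
wrist_force: [0.1, 0.6, -0.9]
width: 0.139
grip_force: 58.7
```

```bash
python3 - w8 <<'E'
from look import *
print(s["wrist_force"],"to target",local(s,np.array([.5533,-.2138,.197])-s["tool_pos"]))
g=bot.read_camera("side")["pixels"][200:440,360:600,::-1]
cv2.imwrite("pics/v8.png",np.hstack([cv2.resize(c["pixels"][:,120:520,::-1],(400,480)),cv2.resize(g,(400,480))]))
E
```

```text
t 14.2333 tcp [ 0.5548 -0.2147  0.2201] yangle -1.4503420569214394 tilt [ 0.0011 -0.0004] w 0.13886065075978477 q6 1.0391998442903754
[ 0.1478  0.606  -0.8666] to target [-1.3972 -1.0721 23.1366]
```

View pics/v8.png

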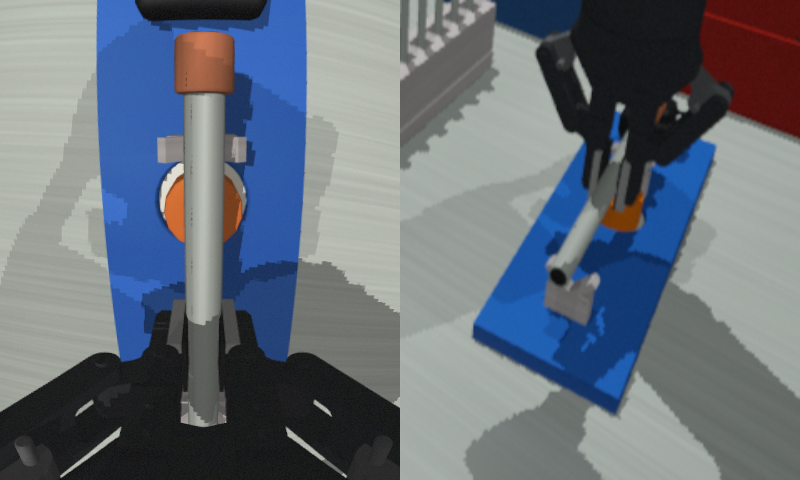

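The tube is over both saddles and centred sideways, with the nut just short of the casing. The grommet sits in its pocket below it. I'll check the lengthwise position against the saddle and casing before lowering.

```bash
python3 - w9 <<'E'
from look import *
g=c["pixels"][:,120+165].astype(int);print([(r,g[r].tolist()) for r in range(128,170,3)])
for n,uv,z in (("saddle",[(285,136),(285,162)],.045),("casing near",[(320,19)],.03),("casing near bottom",[(320,20)],.012)):
    print(n,[local(s,p-s["tool_pos"]) for p in onz(c,uv,z,s)])
for r in (36,33,93): print(r,[local(s,p-s["tool_pos"]) for p in onz(c,[(325,r)],s["tool_pos"][2]-.145,s)])
E
```

```text
t 14.3333 tcp [ 0.5553 -0.2149  0.2213] yangle -1.4506339322259647 tilt [ 0.0033 -0.0014] w 0.13661764477622593 q6 1.0394732368121744
[(128, [52, 95, 172]), (131, [53, 95, 172]), (134, [53, 95, 171]), (137, [55, 97, 173]), (140, [136, 131, 127]), (143, [137, 133, 131]), (146, [133, 129, 126]), (149, [139, 133, 131]), (152, [140, 136, 133]), (155, [144, 138, 136]), (158, [140, 133, 131]), (161, [140, 135, 133]), (164, [137, 132, 130]), (167, [53, 96, 173])]
saddle [array([ 76.6469, -15.6652, 176.522 ]), array([ 66.3444, -15.8499, 176.4897])]
casing near [array([127.5849,  -2.0832, 191.7039])]
casing near bottom [array([132.0498,  -2.2244, 209.7176])]
36 [array([109.176 ,  -0.2258, 145.3389])]
33 [array([110.1522,  -0.224 , 145.342 ])]
93 [array([ 91.1606,  -0.2542, 145.2831])]
```

Call:
drive_tool([
  {"delta_pos": [-2.3,-0.9,4],"turn": 0,"jaw": -1},
  {"delta_pos": [0,0,6],"turn": 0,"jaw": -1},
  {"delta_pos": [0,0,5],"turn": 0,"jaw": -1},
  {"delta_pos": [0,0,3],"turn": 0,"jaw": -1},
  {"delta_pos": [0,0,2],"turn": 0,"jaw": -1},
  {"delta_pos": [0,0,0],"turn": 0,"jaw": -1},
  {"delta_pos": [0,0,0],"turn": 0,"jaw": -1},
  {"delta_pos": [0,0,0],"turn": 0,"jaw": -1},
])

```text
time: 15.05
tool_pos: [0.552, -0.2139, 0.1993]
tcp_rot: [-3.136, -0.188, -0.0]
wrist_force: [-0.1, -0.6, -1.2]
width: 0.141
grip_force: 58.9
```

Call:
drive_tool([
  {"delta_pos": [0.7,0,0.8],"turn": 0,"jaw": -1},
  {"delta_pos": [0,0,0.7],"turn": 0,"jaw": -1},
  {"delta_pos": [0,0,0.5],"turn": 0,"jaw": -1},
  {"delta_pos": [0,0,0],"turn": 0,"jaw": -1},
  {"delta_pos": [0,0,0],"turn": 0,"jaw": -1},
])

```text
time: 15.47
tool_pos: [0.5529, -0.2141, 0.1979]
tcp_rot: [3.135, 0.188, 0.001]
wrist_force: [-1.3, -0.7, 2.3]
width: 0.143
grip_force: 59.2
```

Call:
drive_tool([
  {"delta_pos": [0,0,0.6],"turn": 0,"jaw": -1},
  {"delta_pos": [0,0,0],"turn": 0,"jaw": -1},
  {"delta_pos": [0,0,0],"turn": 0,"jaw": -1},
])

```text
time: 15.72
tool_pos: [0.5529, -0.2143, 0.1976]
tcp_rot: [3.135, 0.188, 0.002]
wrist_force: [-1.9, -1.8, 5.8]
width: 0.138
grip_force: 59.6
```

```bash
python3 - w10 <<'E'
from look import *
print(s["wrist_force"])
im=c["pixels"].astype(int);print([(r,im[r,285].tolist()) for r in range(90,190,4)])
b,cs,_=blobs(c,(3,110,40),(18,255,255),600)
for k in b: print(np.round(k[0]),k[1:])
E
```

```text
t 15.7167 tcp [ 0.5529 -0.2143  0.1976] yangle -1.450755040186648 tilt [ 0.001 -0.001] w 0.13764384045603914 q6 1.0396288896975927
[-1.8606 -1.831   5.7798]
[(90, [52, 95, 175]), (94, [53, 96, 173]), (98, [52, 95, 173]), (102, [53, 97, 174]), (106, [53, 96, 174]), (110, [54, 98, 175]), (114, [55, 98, 175]), (118, [52, 96, 175]), (122, [56, 98, 176]), (126, [55, 100, 176]), (130, [53, 97, 175]), (134, [144, 139, 139]), (138, [141, 136, 134]), (142, [137, 132, 130]), (146, [142, 137, 134]), (150, [143, 138, 137]), (154, [143, 138, 136]), (158, [142, 136, 135]), (162, [140, 135, 135]), (166, [66, 103, 173]), (170, [43, 81, 145]), (174, [44, 64, 103]), (178, [225, 222, 211]), (182, [227, 224, 214]), (186, [228, 225, 215])]
2062.0 ((45.35102844238281, 448.541259765625), (44.43611526489258, 72.65229034423828), 88.56790161132812)
1286.0 ((291.0, 217.0), (78.0, 24.0), 90.0)
1466.0 ((355.3018493652344, 216.166259765625), (25.7138671875, 82.01953125), 0.7742201685905457)
3333.0 ((322.0, 62.5), (61.0, 58.0), 90.0)
```

```bash
python3 - <<'E'
from look import *
f=lambda uv,z:local(s,onz(c,uv,z,s)[0]-s["tool_pos"])[0]
a,b=f((285,132),.045),f((285,164),.045);m=(a+b)/2
print("saddle",a,b,m,"nut end-mid",f((322,33.5),.05)-110,"border-mid",f((322,91.5),.05)-90,"nest",m-72)
E
```

```text
t 15.7667 tcp [ 0.5529 -0.2142  0.1976] yangle -1.4506990874365056 tilt [ 0.001 -0.001] w 0.1368437643825316 q6 1.0396258100782192
saddle 79.01138319593548 68.40434331822134 73.7078632570784 nut end-mid 0.5479319772974236 border-mid 1.807579583606369 nest 1.707863257078401
```

The tube is seated with about 6 N of contact force and is within about 0.5 mm of centre lengthwise. Now release it gently.

Call:
drive_tool([
  {"delta_pos": [0,0,0],"turn": 0,"jaw": -0.6},
  {"delta_pos": [0,0,0],"turn": 0,"jaw": -0.5},
  {"delta_pos": [0,0,0],"turn": 0,"jaw": -0.3},
  {"delta_pos": [0,0,0],"turn": 0,"jaw": 0},
  {"delta_pos": [0,0,0],"turn": 0,"jaw": 0.2},
  {"delta_pos": [0,0,0],"turn": 0,"jaw": 0.2},
  {"delta_pos": [0,0,-10],"turn": 0,"jaw": 0.2},
  {"delta_pos": [0,0,-25],"turn": 0,"jaw": 0.2},
])

```text
time: 16.48
tool_pos: [0.5506, -0.2129, 0.2285]
tcp_rot: [-3.132, -0.188, 0.011]
wrist_force: [0.2, -0.5, -0.8]
width: 0.599
grip_force: 0.0
```

Call:
drive_tool([
  {"delta_pos": [0,0,-40],"turn": 0,"jaw": 0.2},
  {"delta_pos": [0,0,-40],"turn": 0,"jaw": 0.2},
  {"delta_pos": [0,0,-40],"turn": 0,"jaw": 0.2},
  {"delta_pos": [0,0,-20],"turn": 0,"jaw": 0.2},
  {"delta_pos": [0,0,0],"turn": 0,"jaw": 0.2},
  {"delta_pos": [0,0,0],"turn": 0,"jaw": 0.2},
])

```text
time: 16.98
tool_pos: [0.5531, -0.214, 0.3747]
tcp_rot: [3.134, 0.188, 0.007]
wrist_force: [-0.6, 0.7, -0.7]
width: 0.598
grip_force: 0.0
```

```bash
python3 - w11 <<'E'
from look import *
g=bot.read_camera("side")["pixels"][200:440,360:600,::-1]
cv2.imwrite("pics/v11.png",np.hstack([cv2.resize(c["pixels"][:,120:520,::-1],(400,480)),cv2.resize(g,(400,480))]))
E
```

```text
t 16.9833 tcp [ 0.5531 -0.214   0.3747] yangle -1.450948031167955 tilt [ 0.0048 -0.0021] w 0.5982166603767944 q6 1.0397406788534083
```

View pics/v11.png

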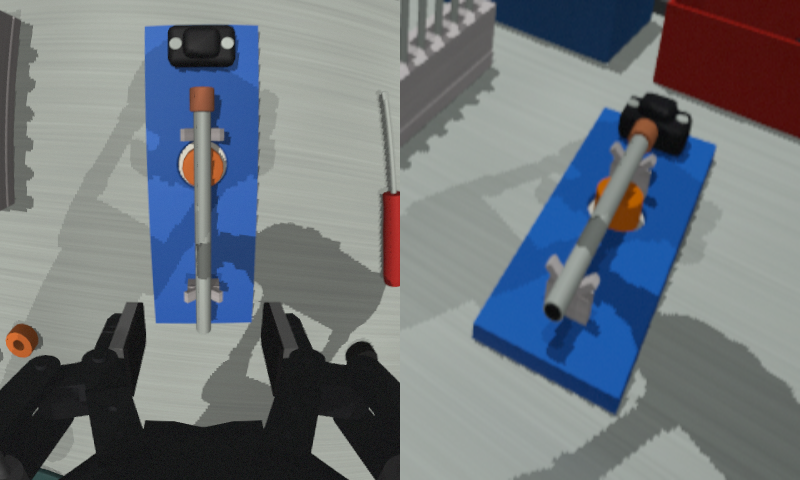

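The tube lies in both saddles: nut at (202,99) towards the casing, plain end at (204,330). The grommet is seated below it and the gripper is clear. Handing in.

```bash
python3 -c "
from workcell import bot
print(bot.finish_job())"
```

```text
the job is handed in; nothing more can be done
None
```

The job is handed in at about 17 s of the 64 s limit: the grommet is flat in the pocket, and the tube is turned end for end and lying centred in both saddles (about 0.5 mm off lengthwise), nut towards the casing; the rack was not touched.

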